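# Line up the blue paint pots by shade

### The job

Line up the four blue paint pots by shade on the four ochre discs of the grey rail, one pot standing on each disc and well centred: the palest on the disc next to the white tile, then darker step by step, the darkest next to the black tile. Set each pot down gently rather than dropping it, do not tip any blue pot over, and leave them all standing free.

Things in the scene. Friction and masses are not known exactly. Their poses are not given: they have to be found in the camera images.
- pot_pale: loose upright paint pot, very pale, almost white blue, the lightest: jar and lid of one shade with a thin white line round the lid's foot; plain cylinder 36 mm in diameter, 48 mm tall, about 70 g, standing on the table among like pots in red, green and yellow. Origin at the centre of its underside, z up.
- pot_sky: loose upright paint pot, sky blue, the second lightest: jar and lid of one shade with a thin white line round the lid's foot; plain cylinder 36 mm in diameter, 48 mm tall, about 70 g, standing on the table among like pots in red, green and yellow. Origin at the centre of its underside, z up.
- pot_mid: loose upright paint pot, strong mid blue, the second darkest: jar and lid of one shade with a thin white line round the lid's foot; plain cylinder 36 mm in diameter, 48 mm tall, about 70 g, standing on the table among like pots in red, green and yellow. Origin at the centre of its underside, z up.
- pot_navy: loose upright paint pot, navy, almost black, the darkest: jar and lid of one shade with a thin white line round the lid's foot; plain cylinder 36 mm in diameter, 48 mm tall, about 70 g, standing on the table among like pots in red, green and yellow. Origin at the centre of its underside, z up.
- pad_a: fixed ochre disc, 56 mm in diameter, 4 mm thick, at the robot's left (+y) end of the row. The four stand 80 mm apart in a row on a flat grey rail (430 x 70 x 5 mm) lying across the table, turned up to 9 degrees. Origin at the centre of its underside; its top is 4 mm higher, 9 mm above the table; y runs along the row, towards the robot's left.
- pad_b: fixed ochre disc, 56 mm in diameter, 4 mm thick, second from the robot's left. The four stand 80 mm apart in a row on a flat grey rail (430 x 70 x 5 mm) lying across the table, turned up to 9 degrees. Origin at the centre of its underside; its top is 4 mm higher, 9 mm above the table; y runs along the row, towards the robot's left.
- pad_c: fixed ochre disc, 56 mm in diameter, 4 mm thick, third from the robot's left. The four stand 80 mm apart in a row on a flat grey rail (430 x 70 x 5 mm) lying across the table, turned up to 9 degrees. Origin at the centre of its underside; its top is 4 mm higher, 9 mm above the table; y runs along the row, towards the robot's left.
- pad_d: fixed ochre disc, 56 mm in diameter, 4 mm thick, at the robot's right (-y) end of the row. The four stand 80 mm apart in a row on a flat grey rail (430 x 70 x 5 mm) lying across the table, turned up to 9 degrees. Origin at the centre of its underside; its top is 4 mm higher, 9 mm above the table; y runs along the row, towards the robot's left.
- tile_white: fixed white square tile, 40 x 40 mm, 4 mm thick, at one end of the grey rail, 65 mm (centre to centre) beyond the end disc; which end it is at changes from start to start, the other tile is at the other end. Origin at the centre of its underside.
- tile_black: fixed black square tile, 40 x 40 mm, 4 mm thick, at one end of the grey rail, 65 mm (centre to centre) beyond the end disc; which end it is at changes from start to start, the other tile is at the other end. Origin at the centre of its underside.
Mind the look-alikes: they are no part of the job. Of the things like the pot_mid, leave any that is pink; of the rest the larger one is meant.

How it is judged (in metres and radians):
At the end, for the whole second after the job is handed in: Each blue pot stands upright (within 0.1 rad), at rest and released on its own disc, centre within 12 mm of the disc's centre, in order of shade: palest on the disc nearest the white tile, darkest on the disc nearest the black tile (((y of tile_white in the frame of pad_a above 0 m and y of tile_black in the frame of pad_d below 0 m and (horizontal distance between pot_pale and pad_a below 0.012 m and z of pot_pale in the frame of pad_a between 0.001 and 0.009 m and horizontal distance between pot_sky and pad_b below 0.012 m and z of pot_sky in the frame of pad_b between 0.001 and 0.009 m and horizontal distance between pot_mid and pad_c below 0.012 m and z of pot_mid in the frame of pad_c between 0.001 and 0.009 m and horizontal distance between pot_navy and pad_d below 0.012 m and z of pot_navy in the frame of pad_d between 0.001 and 0.009 m)) or (y of tile_black in the frame of pad_a above 0 m and y of tile_white in the frame of pad_d below 0 m and (horizontal distance between pot_pale and pad_d below 0.012 m and z of pot_pale in the frame of pad_d between 0.001 and 0.009 m and horizontal distance between pot_sky and pad_c below 0.012 m and z of pot_sky in the frame of pad_c between 0.001 and 0.009 m and horizontal distance between pot_mid and pad_b below 0.012 m and z of pot_mid in the frame of pad_b between 0.001 and 0.009 m and horizontal distance between pot_navy and pad_a below 0.012 m and z of pot_navy in the frame of pad_a between 0.001 and 0.009 m))) and angle between each of pot_pale, pot_sky, pot_mid, pot_navy's own z axis and vertical below 0.1 rad and linear speed of each of pot_pale, pot_sky, pot_mid, pot_navy below 0.02 m/s and angular speed of each of pot_pale, pot_sky, pot_mid, pot_navy below 0.3 rad/s and contact force between each of pot_pale, pot_sky, pot_mid, pot_navy and the fingers below 0.1 N); the robot touches nothing.
It fails at once if a blue pot is tipped over (tilted more than 0.5 rad) (angle between any of pot_pale, pot_sky, pot_mid, pot_navy's own z axis and vertical above 0.5 rad).
It fails at once if a blue pot is dropped or thrown (moving faster than 0.6 m/s while the fingers do not hold it, a fall of about 2 cm) ((linear speed of pot_pale above 0.6 m/s and contact force between pot_pale and the fingers below 0.05 N) or (linear speed of pot_sky above 0.6 m/s and contact force between pot_sky and the fingers below 0.05 N) or (linear speed of pot_mid above 0.6 m/s and contact force between pot_mid and the fingers below 0.05 N) or (linear speed of pot_navy above 0.6 m/s and contact force between pot_navy and the fingers below 0.05 N)).
It also fails if it takes over 93 s, if anything falls off the work surface, if the arm or the gripper's body presses on something with over 40 N, if the wrist force passes 120 N, or if a joint passes its speed limit or range.

### The arm

A 7-joint arm with a two-finger parallel gripper is mounted at the origin on the work surface. World frame = base frame: x ahead of the robot, y to its left, z up, the work surface at z = 0. Lengths are in mm, angles in rad, forces in N, time in s.
With the tool pointing down it reaches from about 400 to 850 mm from the base axis. Payload 4.5 kg.
Tool frame: the origin (TCP) lies at the very end of the fingers, on their centre line; the grasp point (between the pads) lies 19 mm behind it; z points along the fingers, y is the line along which they close (so a half turn about z gives the same grasp; the last joint's range is limited). The gripper opens to 85 mm and grips with 20 to 120 N. Pads are 22 mm wide; open, the fingers measure 114 mm over their backs; the gripper's body (76 mm by 85 mm) begins 54 mm behind the grasp point. The pads swing forward as they close: fully open they stand 13 mm farther back than shut.
Start: joints at [-1.153, 0.689, -0.195, 1.565, 0.157, 0.902, -0.215], TCP at [234.012, 579.562, 231.317] pointing down, gripper open.
Joint ranges: [-3.01, 3.01], [-0.46, 2.08], [-1.47, 1.51], [0.13, 2.56], [-1, 4.14], [0.04, 2.09], [-2.66, 2.66]. Speed limits (rad/s): [2.57, 2.57, 3.14, 3.14, 3.14, 3.14, 3.14].

### API

Orientations are given as a unit quaternion [w, x, y, z].
In Python, from plant import telemetry, optics, close_job, search_frame, silhouettes, landmark_of gives the robot as it stands.
- The arm moves only by the tool drive_tool, never from a script. Its argument "plan" is a list of rows, each a list of 7 numbers: the shift along the tool's x, y, z normalised to -1 to 1, where 1 is 0.08 m, then the turn, a rotation vector about the tool's x, y, z normalised to -1 to 1, where 1 is 180 degrees, then the opening, from -1 (shut) to 1 (fully open). A call has 1 to 20 rows; each row is the pose to reach, as a shift and turn from the pose commanded when the call began, along the tool's axes at that moment, turning the shorter way round; what a row does not reach only later rows make up. A row lasts 1/10 s, in which the tool goes at most 50 mm and 8.59 degrees, less where a joint would pass 70% of its speed; a pose out of reach is approached as far as the arm can. A call with a number of a shift or a turn outside -1 to 1 is refused whole. A call with a gripper value outside its range is refused whole. The fingers move at their own pace and stop on an object; "grip_force" is the grip in N (left out, the last holds). Time passes only in rows, so rows that repeat a pose let the fingers close. It gives the time, the measured TCP pose, the force, the opening and the grip force at its end, in the units of the state.
- telemetry.read_state(): the state, without advancing time (a new reading comes with each control period).
- optics.read_camera(name): name is "scene" or "top"; returns a dict with "img" (400x640x3 uint8, red, green, blue), "intrinsics" (3x3 intrinsics, pixels), "distortion" ([k1, k2, p1, p2, k3] as OpenCV has them; the pictures are not rectified), "rvec" (rotation vector, rad) and "tvec" (3), from world to camera coordinates, as OpenCV has them. Camera axes: x right, y down, z forward; pixel columns grow to the right and rows downward; lengths in mm; the calibration is good to about 2 mm. A picture is of the moment at which its call begins. There is no depth.
- close_job(): hands the job in; it is judged then, once.
Trained networks look in a picture, given as the dict that the camera call returned (one of the last four; its "shot" number tells which), for a name from the list of things; names that differ only in an ending like _2 or _b are one class to them, and where a whole thing is asked for, a point or a joint stands for the part that bears it (a point fixed in the world has none). Each returns a list of dicts, best first, with "p" (0 to 1); they miss things now and then, are a little off and sometimes report something else, mostly with a low value. They report only what shows in the picture. A call takes as long as a camera call. They do not tell look-alikes from the thing itself.
- search_frame(picture, query): "xyz" ([x, y, z] in mm, in the coordinates of the camera as it stood for that picture, good to about 4 mm: the middle of the surface that is visible of it).
- silhouettes(picture, query): "pixels" (400x640 bool, what is visible of it).
- landmark_of(picture, query): "xyz" ([x, y, z] in mm, in the coordinates of the camera as it stood for that picture, good to about 4 mm: a listed point, or the origin of a listed thing).
The state is a dict: "time_s": time; "qpos": joint angles; "qd": joint speeds; "joint_efforts": joint torques, N m; "ee_pos": TCP position; "eef_rot": TCP orientation; "contact_force": force on the tool from outside, world axes, zero at the start; "moment": the same for the moment, N m; "opening": finger opening in mm; "finger_force": force on a finger pad.
Only numpy, scipy, OpenCV 4.12 (cv2) and the standard library are available. Lean on these libraries where they do the work, as an engineer would, in place of code of your own. Each camera call takes 0.05 s, during which the arm holds its last target. There are 200 camera calls.

## Working session

There is one attempt and no reset: what is moved stays moved. The work goes in short steps, Python scripts to look and compute and a tool call to move; the robot and the scene stay as the last step left them, time stands still between calls to the robot, and variables do not carry over. Pictures are saved under pics/ and viewed, at most 14 in all, crops included, and the job is handed in when it is done.

Besides the shell and the picture viewer there is one more tool, called as name([rows], argument=value, ...), one row to a line, values as JSON. drive_tool: Moves the arm, as the interface text tells. Its arguments: {"type":"object","properties":{"plan":{"type":"array","items":{"type":"array","items":{"type":"number"}}},"grip_force":{"type":"number"}},"required":["plan"]}

```bash
mkdir -p pics; ls; python3 - <<'E'
from plant import telemetry, optics
import cv2,numpy as np
for n in("scene","top"):
    d=optics.read_camera(n); cv2.imwrite(f"pics/{n}0.png",d["img"][:,:,::-1]); print(n,d["intrinsics"],d["distortion"],d["rvec"],d["tvec"])
s=telemetry.read_state();print(s["time_s"],s["ee_pos"],s["eef_rot"],s["opening"])
E
```

```text
pics
scene [[432.02808637   0.         318.5275837 ]
 [  0.         432.02808637 207.87958696]
 [  0.           0.           1.        ]] [-8.12258404e-05  0.00000000e+00  0.00000000e+00  0.00000000e+00
  0.00000000e+00] [ 2.37884627  0.60017974 -0.22679462] [-446.58539796 -185.0292168  1076.03499457]
top [[455.33807179   0.         313.19665233]
 [  0.         455.33807179 193.50649422]
 [  0.           0.           1.        ]] [-0.00400704  0.          0.          0.          0.        ] [ 2.05946825 -2.17510014  0.21799012] [ -6.04249028 566.95910968 880.36555627]
0.1 [233.87720003 578.9803637  230.55988136] [-9.04153385e-05  1.90713406e-01  9.81645417e-01 -8.15008176e-04] 85.49397332703087
```

View pics/scene0.png

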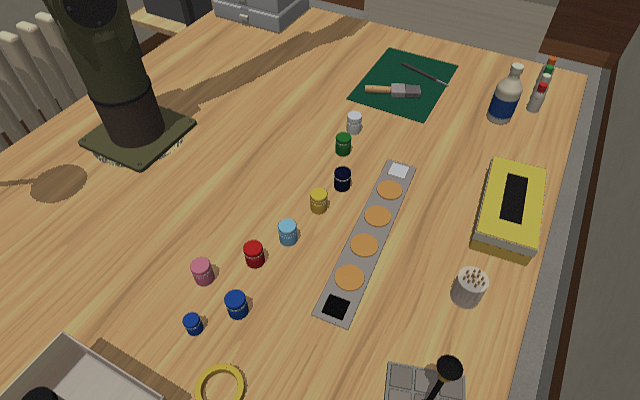

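View pics/top0.png

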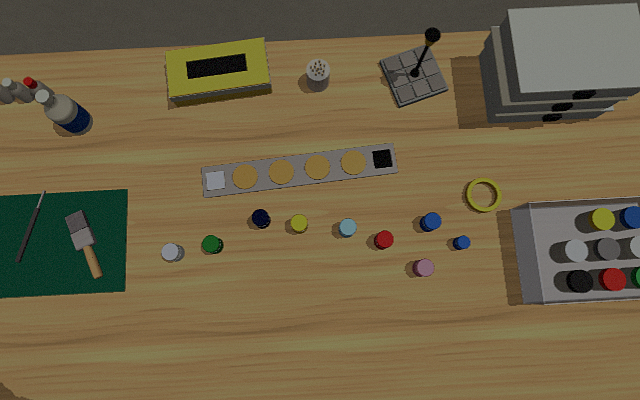

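Top view: rail with white tile at (215,180) left, black at (382,159) right. The pots are pale (172,252), navy (261,218), sky (347,227) and the larger mid blue (430,222). The small blue one at (461,242) and the pink one are decoys. In the scene view the pots are at (354,121), (343,178), (288,231) and (236,304).

```bash
cat > h.py <<'E'
import numpy as np,cv2
from scipy.optimize import least_squares
from plant import telemetry, optics, silhouettes
def proj(d,P): return cv2.projectPoints(np.float64(P).reshape(-1,1,3),np.float64(d["rvec"]),np.float64(d["tvec"]),d["intrinsics"],np.float64(d["distortion"]))[0][:,0]
def cyl(x,y,z,r,h):
    a=np.linspace(0,2*np.pi,48,endpoint=False)
    return np.vstack([np.c_[x+r*np.cos(a),y+r*np.sin(a),np.full(48,zz)] for zz in(z,z+h)])
def cen(pts):
    m=cv2.moments(cv2.convexHull(np.float32(pts)));return np.array([m["m10"],m["m01"]])/m["m00"]
def ray(d,u,z):
    R=cv2.Rodrigues(np.float64(d["rvec"]))[0];K=d["intrinsics"];t=np.ravel(d["tvec"])
    p=cv2.undistortPoints(np.float64([[u]]),K,np.float64(d["distortion"]))[0,0]
    v=R.T@np.r_[p,1];c=-R.T@t;return c+v*(z-c[2])/v[2]
def masks(d,q):
    o=[]
    for m in silhouettes(d,q):
        y,x=np.nonzero(m["pixels"])
        if len(x): o.append((np.array([x.mean(),y.mean()]),len(x),m["p"]))
    return o
def near(ms,u):
    ms=[m for m in ms if np.hypot(*(m[0]-u))<12]
    return max(ms,key=lambda m:m[1]) if ms else None
def fit(obs,r,h,g):
    f=lambda p:np.concatenate([cen(proj(d,cyl(*p,r,h)))-c for d,c in obs])
    s=least_squares(f,g,x_scale=[10,10,10]);return s.x,np.abs(s.fun).max()
E
python3 - <<'E'
from h import *
S=optics.read_camera("scene");T=optics.read_camera("top")
pts={"pot_pale":((354,121),(172,252)),"pot_navy":((343,178),(261,218)),"pot_sky":((288,231),(347,227)),"pot_mid":((236,304),(430,222)),
"pad_a":((389,189),(245,177)),"pad_b":((377,215),(281,172)),"pad_c":((364,244),(317,167)),"pad_d":((349,277),(353,162)),"tile_white":((398,171),(215,180)),"tile_black":((336,306),(382,159))}
for n,(us,ut) in pts.items():
    obs=[]
    for d,u in((S,us),(T,ut)):
        m=near(masks(d,n),np.array(u))
        print(n,None if m is None else (m[0].round(1),m[1],round(m[2],2)),end=' ')
        if m: obs.append((d,m[0]))
    r,h=(18,48) if 'pot' in n else ((28,4) if 'pad' in n else (20,4))
    g=np.r_[ray(T,ut,h)[:2],0]
    if len(obs)==2: x,e=fit(obs,r,h,g);print("\n  ",x.round(1),round(e,2))
    else: print("\n  guess",g)
for n,u in(("red",(384,240)),("yel",(299,224)),("grn",(212,245)),("sml",(461,242)),("pink",(424,268))): print(n,ray(T,u,40)[:2].round())
E
```

```text
pot_pale (array([353.8, 121.6]), 302, 0.79) pot_pale (array([172.9, 251.3]), 322, 0.78) 
   [465.3 260.5   0. ] 1.28
pot_navy (array([341.9, 178.4]), 376, 0.97) pot_navy (array([261.1, 218.3]), 309, 0.84) 
   [524.7  75.6   0. ] 0.63
pot_sky (array([287.5, 231.3]), 465, 0.87) pot_sky None 
  guess [ 493.93087861 -102.38577071    0.        ]
pot_mid (array([235.9, 303.6]), 523, 0.95) pot_mid (array([430.1, 221.7]), 287, 0.84) 
   [ 497.4 -278.4    0. ] 0.48
pad_a (array([389.5, 189.4]), 354, 0.73) pad_a (array([244.8, 175.7]), 479, 0.66) 
   [622.8 113.3   0. ] 1.32
pad_b (array([377. , 215.7]), 457, 0.67) pad_b (array([280.8, 171.8]), 506, 0.78) 
   [628.1  30.9   0. ] 1.78
pad_c (array([363.9, 244.4]), 530, 0.97) pad_c (array([317.1, 166.8]), 462, 0.66) 
   [635.  -46.9   0. ] 1.43
pad_d (array([348.6, 276.8]), 649, 0.6) pad_d (array([352.7, 162. ]), 485, 0.93) 
   [ 640.8 -126.8    0. ] 1.37
tile_white (array([398.1, 170.1]), 237, 0.69) tile_white (array([214.7, 180.1]), 350, 0.74) 
   [617.6 178.    0. ] 1.19
tile_black (array([335.4, 306.3]), 458, 0.57) tile_black (array([382.5, 158.7]), 298, 0.77) 
   [ 645.8 -192.5    0. ] 1.27
red [ 464. -177.]
yel [507.  -4.]
grn [473. 176.]
sml [ 451. -335.]
pink [ 403. -253.]
```

drive_tool([
  [-0.8,0,0,0,0,0.378,1],
  [-0.8,0,0,0,0,0.378,1],
  [-0.8,0,0,0,0,0.378,1],
  [-0.8,0,0,0,0,0.378,1],
  [-0.8,0,0,0,0,0.378,1],
  [-0.8,0,0,0,0,0.378,1],
  [-0.8,0,0,0,0,0.378,1],
  [-0.8,0,0,0,0,0.378,1],
  [-0.8,0,0,0,0,0.378,1],
  [-0.8,0,0,0,0,0.378,1],
])

```text
time_s: 2.2
ee_pos: [293.2, 555.7, 231.3]
eef_rot: [0.0, 0.706, 0.708, 0.0]
contact_force: [0.5, 0.1, 0.5]
opening: 85.3
finger_force: 0.0
```

```bash
sed -i 's/    s=least_squares.*/    g=np.array(g,float);s=least_squares(lambda q:f(g+q*10-30),[3.,3,3],diff_step=0.2);return g+s.x*10-30,np.abs(s.fun).max()/' h.py
python3 - <<'E'
from h import *
S=optics.read_camera("scene");T=optics.read_camera("top")
cv2.imwrite("pics/s1.png",S["img"][:,:,::-1]);cv2.imwrite("pics/t1.png",T["img"][:,:,::-1])
pts={"pot_pale":((354,121),(172,252)),"pot_navy":((343,178),(261,218)),"pot_sky":((288,231),(347,227)),"pot_mid":((236,304),(430,222)),
"pad_a":((389,189),(245,177)),"pad_b":((377,215),(281,172)),"pad_c":((364,244),(317,167)),"pad_d":((349,277),(353,162)),"tile_white":((398,171),(215,180)),"tile_black":((336,306),(382,159))}
hsv=cv2.cvtColor(T["img"],cv2.COLOR_RGB2HSV);print("sky hsv",hsv[227,347])
for n,(us,ut) in pts.items():
    obs=[];pr=[]
    for d,u in((S,us),(T,ut)):
        m=near(masks(d,n),np.array(u));pr.append(None if m is None else m[0].round(1))
        if m: obs.append((d,m[0]))
        elif n=="pot_sky" and d is T:
            k=np.zeros(hsv.shape[:2],np.uint8);w=hsv[212:242,332:362];k[212:242,332:362]=(w[...,0]>85)&(w[...,0]<115)&(w[...,1]>60)
            y,x=np.nonzero(k);obs.append((T,np.array([x.mean(),y.mean()])));pr.append((x.mean(),y.mean(),len(x)))
    r,h=(18,48) if 'pot' in n else ((28,4) if 'pad' in n else (20,4))
    if len(obs)==2: x,e=fit(obs,r,h,np.r_[ray(T,ut,h)[:2],0]);print(n,x.round(1),round(e,2),*pr)
    else: print(n,pr)
E
```

```text
sky hsv [ 95  72 142]
pot_pale [None, array([172.6, 251.9])]
pot_navy [524.8  74.4   4.4] 0.08 [341.7 178. ] [261.1 217.9]
pot_sky [ 495.2 -103.7    2.3] 0.03 [287.4 231.4] [347.  227.5]
pot_mid [ 497.6 -278.6    0.8] 0.09 [236.2 303.9] [430. 222.]
pad_a [622.5 109.    7.8] 0.04 [389.  189.5] [245. 176.]
pad_b [628.9  29.9   8.2] 0.14 [377.3 215.4] [281.2 171.3]
pad_c [635.2 -49.5   7.7] 0.05 [363.9 244.6] [317.2 166.6]
pad_d [ 641.2 -128.9    7.6] 0.01 [348.8 277. ] [353.1 162. ]
tile_white [617.1 173.6   8.5] 0.17 [398.  169.7] [215.4 180. ]
tile_black [ 646.2 -194.     8.3] 0.08 [335.3 306.1] [382.6 158.2]
```

```bash
python3 - <<'E'
from h import *
S=optics.read_camera("scene");T=optics.read_camera("top")
for d,u in((S,(354,121)),(T,(172,252))):print([m for m in masks(d,"pot_pale")])
o=[(S,np.array([353.8,121.6])),(T,np.array([172.75,251.6]))]
print(fit(o,18,48,[465,260,0]))
E
```

```text
[(array([353.4789644 , 121.97411003]), 309, 0.73)]
[(array([172.89542484, 252.01633987]), 306, 0.9)]
(array([465.07664814, 259.12081285,   4.78361667]), np.float64(0.22800194619418335))
```

drive_tool([
  [-0.5,0.35,0,0,0,0,1],
  [-1,0.7,0,0,0,0,1],
  [-1,0.7,0,0,0,0,1],
  [-1,0.7,0,0,0,0,1],
])

```text
time_s: 3.9
ee_pos: [350.6, 474.4, 231.6]
eef_rot: [0.0, 0.709, 0.706, 0.0]
contact_force: [-0.8, -0.0, 1.6]
opening: 85.4
finger_force: 0.0
```

drive_tool([
  [-0.5,0.35,0.3,0,0,0,1],
  [-1,0.7,0.6,0,0,0,1],
  [-1,0.7,0.6,0,0,0,1],
  [-1,0.7,0.6,0,0,0,1],
])

```text
time_s: 4.3
ee_pos: [405.5, 394.6, 182.5]
eef_rot: [0.0, 0.708, 0.706, -0.001]
contact_force: [-0.3, 0.2, 0.4]
opening: 85.8
finger_force: 0.0
```

drive_tool([
  [-0.5,0.35,0.3,0,0,0,1],
  [-1,0.7,0.6,0,0,0,1],
  [-1,0.7,0.6,0,0,0,1],
  [-1,0.7,0.6,0,0,0,1],
])

```text
time_s: 4.7
ee_pos: [461.4, 316.1, 135.0]
eef_rot: [-0.0, 0.708, 0.707, 0.0]
contact_force: [-1.0, 0.3, 0.5]
opening: 85.5
finger_force: 0.0
```

drive_tool([
  [-0.4,0.04,0.3,0,0,0,1],
  [-0.72,0.04,0.7,0,0,0,1],
  [-0.72,0.04,0.7,0,0,0,1],
  [-0.72,0.04,0.7,0,0,0,1],
  [-0.72,0.04,0.7,0,0,0,1],
])

```text
time_s: 5.2
ee_pos: [464.5, 262.0, 80.4]
eef_rot: [-0.001, 0.706, 0.708, 0.002]
contact_force: [0.3, -0.4, -0.1]
opening: 85.4
finger_force: 0.0
```

drive_tool([
  [0,0,0.2,0,0,0,1],
  [0,0,0.4,0,0,0,1],
  [0,0,0.6,0,0,0,1],
  [0,0,0.82,0,0,0,1],
  [0,0,0.82,0,0,0,1],
  [0,0,0.82,0,0,0,1],
])

```text
time_s: 5.8
ee_pos: [464.6, 259.8, 14.5]
eef_rot: [-0.0, 0.707, 0.708, 0.001]
contact_force: [0.6, 0.5, 0.3]
opening: 85.5
finger_force: 0.0
```

drive_tool([
  [0,0,0,0,0,0,0.3],
  [0,0,0,0,0,0,0.1],
  [0,0,0,0,0,0,0],
  [0,0,0,0,0,0,-0.1],
  [0,0,0,0,0,0,-0.5],
  [0,0,0,0,0,0,-0.5],
  [0,0,0,0,0,0,-0.5],
  [0,0,0,0,0,0,-0.5],
  [0,0,0,0,0,0,-0.5],
], grip_force=25)

```text
time_s: 6.7
ee_pos: [464.6, 258.0, 14.1]
eef_rot: [0.0, 0.707, 0.707, 0.0]
contact_force: [-0.6, -0.1, 5.2]
opening: 35.2
finger_force: 24.8
```

drive_tool([
  [0,0,-0.1,0,0,0,-0.5],
  [0,0,-0.3,0,0,0,-0.5],
  [0,0,-0.6,0,0,0,-0.5],
  [0,0,-0.9,0,0,0,-0.5],
  [0,0,-0.9,0,0,0,-0.5],
  [0,0,-0.9,0,0,0,-0.5],
])

```text
time_s: 7.3
ee_pos: [464.5, 258.0, 86.1]
eef_rot: [0.0, 0.707, 0.707, 0.0]
contact_force: [-0.4, 0.0, -1.4]
opening: 35.1
finger_force: 25.1
```

drive_tool([
  [-0.2,0.2,0,0,0,0,-0.5],
  [-0.5,0.55,0,0,0,0,-0.5],
  [-0.8,0.85,0,0,0,0,-0.5],
  [-0.93,0.99,0,0,0,0,-0.5],
  [-0.93,0.99,0,0,0,0,-0.5],
  [-0.93,0.99,0,0,0,0,-0.5],
])

```text
time_s: 7.9
ee_pos: [541.9, 184.6, 84.9]
eef_rot: [-0.001, 0.707, 0.707, -0.001]
contact_force: [-0.6, -0.4, -0.4]
opening: 35.5
finger_force: 25.2
```

drive_tool([
  [-0.2,0.2,0,0,0,0,-0.5],
  [-0.5,0.55,0,0,0,0,-0.5],
  [-0.8,0.85,0,0,0,0,-0.5],
  [-0.93,0.98,0,0,0,0,-0.5],
  [-0.93,0.98,0,0,0,0,-0.5],
  [-0.93,0.98,0,0,0,0,-0.5],
])

```text
time_s: 8.5
ee_pos: [619.9, 111.8, 85.2]
eef_rot: [-0.002, 0.706, 0.708, -0.0]
contact_force: [-0.5, 0.2, -0.8]
opening: 35.3
finger_force: 25.2
```

drive_tool([
  [0,0,0.2,0,0,0,-0.5],
  [0,0,0.4,0,0,0,-0.5],
  [0,0,0.55,0,0,0,-0.5],
  [0,0,0.65,0,0,0,-0.5],
  [0,0,0.65,0,0,0,-0.5],
  [0,0,0.65,0,0,0,-0.5],
])

```text
time_s: 9.1
ee_pos: [622.0, 109.0, 33.5]
eef_rot: [-0.0, 0.707, 0.707, -0.0]
contact_force: [0.5, -0.1, -0.6]
opening: 35.6
finger_force: 25.2
```

```bash
python3 - <<'E'
from h import *
S=optics.read_camera("scene");T=optics.read_camera("top")
a=S["img"][90:330,180:440];b=T["img"][110:290,150:450]
a=cv2.resize(a,None,fx=2,fy=2);b=cv2.resize(b,None,fx=1.3,fy=1.3)
o=np.zeros((480,800,3),np.uint8);o[:480,:520]=a;h=cv2.resize(b,(280,168));o[:168,520:]=h
cv2.imwrite("pics/c1.png",o[:,:,::-1]);print(telemetry.read_state()["ee_pos"])
E
```

```text
[622.49463261 109.07876846  34.19240409]
```

View pics/c1.png

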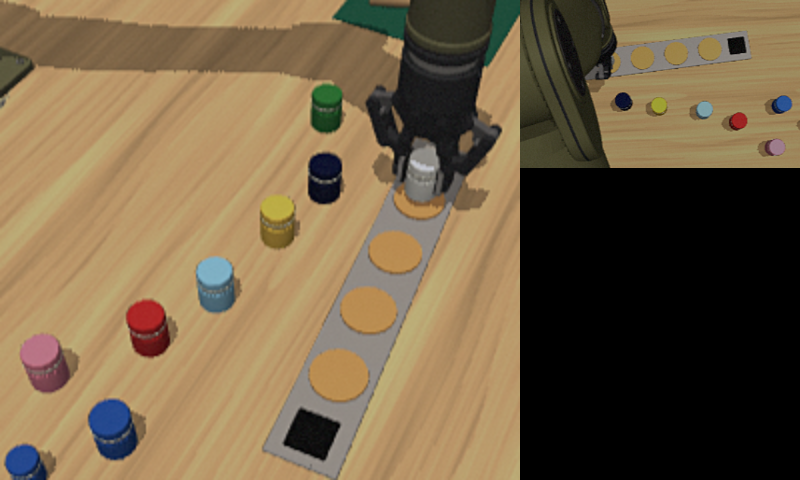

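The pale pot is held upright just above pad_a, at crop pixel (422,175) or about (391,178) in the scene picture. Lowering and releasing it.

drive_tool([
  [0,0,0.05,0,0,0,-0.5],
  [0,0,0.09,0,0,0,-0.5],
  [0,0,0.12,0,0,0,-0.5],
  [0,0,0.13,0,0,0,-0.5],
  [0,0,0.135,0,0,0,-0.5],
  [0,0,0.135,0,0,0,-0.5],
])

```text
time_s: 9.8
ee_pos: [621.7, 109.0, 23.2]
eef_rot: [-0.0, 0.707, 0.707, -0.0]
contact_force: [-2.5, -1.3, 3.7]
opening: 35.4
finger_force: 25.5
```

drive_tool([
  [0,0,0,0,0,0,-0.1],
  [0,0,0,0,0,0,0],
  [0,0,0,0,0,0,0.2],
  [0,0,0,0,0,0,0.5],
  [0,0,0,0,0,0,0.8],
  [0,0,0,0,0,0,0.8],
])

```text
time_s: 10.4
ee_pos: [621.9, 109.1, 22.8]
eef_rot: [-0.0, 0.707, 0.707, 0.0]
contact_force: [0.4, -0.6, -0.3]
opening: 77.0
finger_force: 0.0
```

drive_tool([
  [0,0,-0.3,0,0,0,0.8],
  [0,0,-0.6,0,0,0,0.8],
  [0,0,-1,0,0,0,1],
  [0,0,-1,0,0,0,1],
  [0,0,-1,0,0,0,1],
])

```text
time_s: 10.9
ee_pos: [622.4, 109.1, 103.6]
eef_rot: [0.0, 0.707, 0.707, 0.001]
contact_force: [-0.0, 0.1, -0.3]
opening: 85.4
finger_force: 0.0
```

drive_tool([
  [-0.2,-0.6,0,0,0,0,1],
  [-0.43,-1,0,0,0,0,1],
  [-0.43,-1,0,0,0,0,1],
  [-0.43,-1,0,0,0,0,1],
  [-0.43,-1,0,0,0,0,1],
])

```text
time_s: 11.4
ee_pos: [542.9, 75.3, 102.4]
eef_rot: [0.0, 0.707, 0.707, 0.001]
contact_force: [-0.2, -0.4, 0.4]
opening: 85.7
finger_force: 0.0
```

```bash
python3 - <<'E'
from h import *
S=optics.read_camera("scene");T=optics.read_camera("top")
print([masks(d,"pot_pale") for d in(S,T)])
for d in(S,T): print(cen(proj(d,cyl(622.5,109,9,18,48))))
cv2.imwrite("pics/c2.png",cv2.resize(S["img"][90:330,220:440],None,fx=2,fy=2)[:,:,::-1])
E
```

```text
[[(array([391.04187192, 179.37684729]), 406, 0.61)], []]
[390.3077728  181.72148062]
[243.20581614 173.12308528]
```

View pics/c2.png

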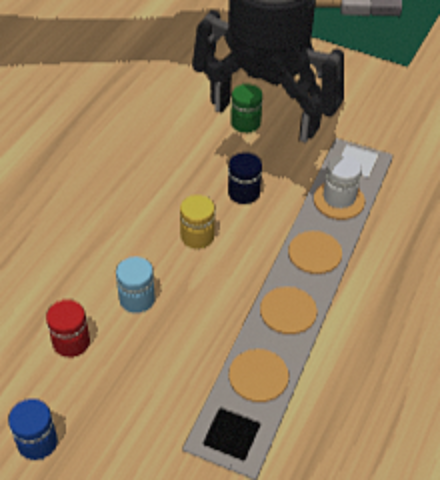

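Pale stands on pad_a (crop 342,185). Navy is next.

drive_tool([
  [0,-0.22,0,0,0,0,1],
  [0,-0.22,0.25,0,0,0,1],
  [0,-0.22,0.5,0,0,0,1],
  [0,-0.22,0.5,0,0,0,1],
  [0,-0.22,0.5,0,0,0,1],
])

```text
time_s: 12.1
ee_pos: [524.5, 74.8, 62.9]
eef_rot: [-0.0, 0.707, 0.707, -0.0]
contact_force: [-0.7, -0.2, 1.1]
opening: 85.2
finger_force: 0.0
```

drive_tool([
  [0,0,0.2,0,0,0,1],
  [0,0,0.4,0,0,0,1],
  [0,0,0.61,0,0,0,1],
  [0,0,0.61,0,0,0,1],
  [0,0,0.61,0,0,0,1],
])

```text
time_s: 12.6
ee_pos: [524.9, 74.8, 14.9]
eef_rot: [0.0, 0.707, 0.707, 0.0]
contact_force: [1.5, 0.4, -0.4]
opening: 85.8
finger_force: 0.0
```

drive_tool([
  [0,0,0,0,0,0,0.3],
  [0,0,0,0,0,0,0.1],
  [0,0,0,0,0,0,0],
  [0,0,0,0,0,0,-0.1],
  [0,0,0,0,0,0,-0.5],
  [0,0,0,0,0,0,-0.5],
  [0,0,0,0,0,0,-0.5],
  [0,0,0,0,0,0,-0.5],
  [0,0,0,0,0,0,-0.5],
])

```text
time_s: 13.5
ee_pos: [524.4, 74.7, 14.5]
eef_rot: [0.0, 0.707, 0.707, 0.0]
contact_force: [-0.3, -0.3, 5.1]
opening: 35.3
finger_force: 24.7
```

drive_tool([
  [0,0,-0.1,0,0,0,-0.5],
  [0,0,-0.3,0,0,0,-0.5],
  [0,0,-0.6,0,0,0,-0.5],
  [0,0,-0.9,0,0,0,-0.5],
  [0,0,-0.9,0,0,0,-0.5],
  [0,0,-0.9,0,0,0,-0.5],
])

```text
time_s: 14.1
ee_pos: [524.4, 74.7, 86.3]
eef_rot: [0.0, 0.707, 0.707, 0.0]
contact_force: [-0.3, -0.2, -0.8]
opening: 35.7
finger_force: 25.2
```

drive_tool([
  [-0.2,0.12,0,0,0,0,-0.5],
  [-0.5,0.3,0,0,0,0,-0.5],
  [-0.75,0.45,0,0,0,0,-0.5],
  [-0.85,0.49,0,0,0,0,-0.5],
  [-0.85,0.49,0,0,0,0,-0.5],
])

```text
time_s: 14.6
ee_pos: [562.8, 5.2, 85.1]
eef_rot: [-0.0, 0.708, 0.706, -0.001]
contact_force: [-0.0, -0.1, -1.6]
opening: 35.4
finger_force: 25.2
```

drive_tool([
  [-0.2,0.12,0,0,0,0,-0.5],
  [-0.5,0.3,0,0,0,0,-0.5],
  [-0.75,0.45,0,0,0,0,-0.5],
  [-0.85,0.49,0,0,0,0,-0.5],
  [-0.85,0.49,0,0,0,0,-0.5],
])

```text
time_s: 15.1
ee_pos: [601.9, -61.2, 85.5]
eef_rot: [-0.001, 0.708, 0.707, -0.0]
contact_force: [0.2, 0.9, -1.1]
opening: 35.3
finger_force: 25.2
```

drive_tool([
  [-0.2,0.12,0,0,0,0,-0.5],
  [-0.5,0.3,0,0,0,0,-0.5],
  [-0.75,0.45,0,0,0,0,-0.5],
  [-0.85,0.48,0,0,0,0,-0.5],
  [-0.85,0.48,0,0,0,0,-0.5],
  [-0.85,0.48,0,0,0,0,-0.5],
  [-0.85,0.48,0,0,0,0,-0.5],
])

```text
time_s: 15.8
ee_pos: [640.2, -126.7, 85.9]
eef_rot: [-0.001, 0.706, 0.708, 0.0]
contact_force: [-0.6, -0.2, -1.6]
opening: 35.5
finger_force: 25.3
```

drive_tool([
  [0,0,0.2,0,0,0,-0.5],
  [0,0,0.4,0,0,0,-0.5],
  [0,0,0.6,0,0,0,-0.5],
  [0,0,0.7,0,0,0,-0.5],
  [0,0,0.75,0,0,0,-0.5],
  [0,0,0.78,0,0,0,-0.5],
  [0,0,0.78,0,0,0,-0.5],
  [0,0,0.78,0,0,0,-0.5],
])

```text
time_s: 16.6
ee_pos: [641.6, -129.5, 24.1]
eef_rot: [0.001, 0.707, 0.707, 0.0]
contact_force: [0.3, 0.1, -0.8]
opening: 35.6
finger_force: 25.3
```

drive_tool([
  [0,0,0.01,0,0,0,-0.5],
  [0,0,0.01,0,0,0,-0.5],
  [0,0,0.01,0,0,0,-0.1],
  [0,0,0.01,0,0,0,0],
  [0,0,0.01,0,0,0,0.2],
  [0,0,0.01,0,0,0,0.5],
  [0,0,0.01,0,0,0,0.8],
  [0,0,0.01,0,0,0,0.8],
])

```text
time_s: 17.4
ee_pos: [641.0, -129.4, 22.8]
eef_rot: [-0.0, 0.707, 0.707, 0.0]
contact_force: [0.6, 0.4, 0.4]
opening: 76.7
finger_force: 0.0
```

drive_tool([
  [0,0,-0.3,0,0,0,0.8],
  [0,0,-0.6,0,0,0,0.8],
  [0,0,-1,0,0,0,1],
  [0,0,-1,0,0,0,1],
  [0,0,-1,0,0,0,1],
])

```text
time_s: 17.9
ee_pos: [641.5, -129.5, 103.7]
eef_rot: [0.001, 0.707, 0.707, 0.0]
contact_force: [-1.4, 0.4, -0.5]
opening: 85.5
finger_force: 0.0
```

drive_tool([
  [-0.4,-0.4,0,0,0,0,1],
  [-0.9,-0.9,0,0,0,0,1],
  [-0.9,-0.9,0,0,0,0,1],
  [-0.9,-0.9,0,0,0,0,1],
  [-0.9,-0.9,0,0,0,0,1],
])

```text
time_s: 18.4
ee_pos: [569.6, -200.0, 102.2]
eef_rot: [-0.001, 0.707, 0.707, 0.001]
contact_force: [0.1, 0.8, 0.6]
opening: 85.5
finger_force: 0.0
```

drive_tool([
  [-0.5,-0.5,0,0,0,0,1],
  [-0.96,-0.9,0,0,0,0,1],
  [-0.96,-0.9,0,0,0,0,1],
  [-0.96,-0.9,0,0,0,0,1],
  [-0.96,-0.9,0,0,0,0,1],
  [-0.96,-0.9,0,0,0,0,1],
])

```text
time_s: 19.0
ee_pos: [499.2, -275.6, 102.8]
eef_rot: [0.0, 0.706, 0.708, 0.001]
contact_force: [0.1, -0.2, -0.2]
opening: 85.3
finger_force: 0.0
```

```bash
python3 - <<'E'
from h import *
S=optics.read_camera("scene");print(telemetry.read_state()["ee_pos"])
for n in ("pot_navy","pot_pale","pot_mid"): print(n,masks(S,n))
for a in((622.5,109,9),(641.2,-128.9,9),(497.6,-278.6,0)): print(cen(proj(S,cyl(*a,18,48))))
cv2.imwrite("pics/c3.png",cv2.resize(S["img"][90:340,140:440],None,fx=2,fy=2)[:,:,::-1])
E
```

```text
[ 498.8436487  -275.85602173  102.78504271]
pot_navy [(array([350.04509804, 268.66666667]), 510, 0.58)]
pot_pale [(array([390.18676123, 180.07328605]), 423, 0.93)]
pot_mid [(array([236.01069519, 303.7486631 ]), 561, 0.94), (array([201.90265487, 273.76106195]), 452, 0.92), (array([192.66219839, 323.19034853]), 373, 0.6)]
[390.3077728  181.72148062]
[349.4847165  269.61757492]
[236.19230266 304.15231576]
```

View pics/c3.png

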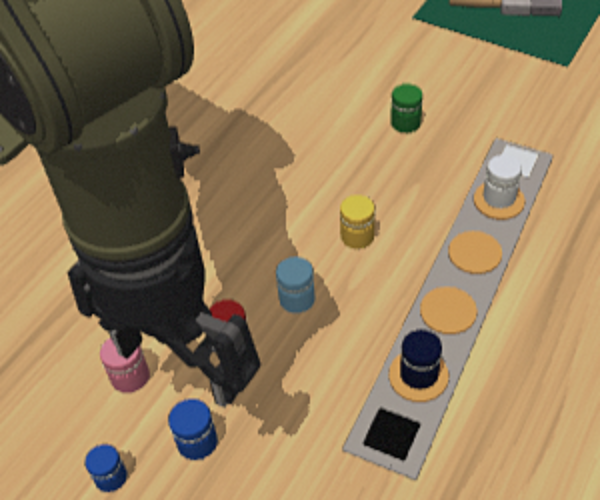

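Navy stands on pad_d (crop 421,358) and pale on pad_a (503,182). The gripper is heading over the larger blue pot (crop 193,430). Mid is next.

drive_tool([
  [0,0,0,0,0,0,1],
  [0,0,0.25,0,0,0,1],
  [0,0,0.5,0,0,0,1],
  [0,0,0.5,0,0,0,1],
  [0,0,0.5,0,0,0,1],
])

```text
time_s: 19.7
ee_pos: [496.9, -278.0, 62.9]
eef_rot: [-0.0, 0.707, 0.707, -0.0]
contact_force: [-0.1, 0.7, 0.0]
opening: 85.6
finger_force: 0.0
```

drive_tool([
  [0,0,0.2,0,0,0,1],
  [0,0,0.4,0,0,0,1],
  [0,0,0.61,0,0,0,1],
  [0,0,0.61,0,0,0,1],
  [0,0,0.61,0,0,0,1],
])

```text
time_s: 20.2
ee_pos: [497.5, -278.3, 15.0]
eef_rot: [0.001, 0.707, 0.707, 0.0]
contact_force: [0.4, 0.4, 0.7]
opening: 85.4
finger_force: 0.0
```

drive_tool([
  [0,0,0,0,0,0,0.3],
  [0,0,0,0,0,0,0.1],
  [0,0,0,0,0,0,0],
  [0,0,0,0,0,0,-0.1],
  [0,0,0,0,0,0,-0.5],
  [0,0,0,0,0,0,-0.5],
  [0,0,0,0,0,0,-0.5],
  [0,0,0,0,0,0,-0.5],
  [0,0,0,0,0,0,-0.5],
])

```text
time_s: 21.1
ee_pos: [497.1, -278.2, 14.5]
eef_rot: [0.0, 0.707, 0.707, 0.0]
contact_force: [-0.4, 0.5, 6.6]
opening: 35.5
finger_force: 24.7
```

drive_tool([
  [0,0,-0.1,0,0,0,-0.5],
  [0,0,-0.3,0,0,0,-0.5],
  [0,0,-0.6,0,0,0,-0.5],
  [0,0,-1,0,0,0,-0.5],
  [0,0,-1,0,0,0,-0.5],
  [0,0,-1,0,0,0,-0.5],
])

```text
time_s: 21.7
ee_pos: [497.4, -278.4, 95.5]
eef_rot: [0.001, 0.707, 0.707, 0.0]
contact_force: [1.0, -0.2, -1.0]
opening: 35.5
finger_force: 25.1
```

drive_tool([
  [0.2,0.12,0,0,0,0,-0.5],
  [0.5,0.3,0,0,0,0,-0.5],
  [0.75,0.45,0,0,0,0,-0.5],
  [0.95,0.57,0,0,0,0,-0.5],
  [0.95,0.57,0,0,0,0,-0.5],
])

```text
time_s: 22.2
ee_pos: [543.9, -198.0, 93.2]
eef_rot: [-0.001, 0.705, 0.709, 0.001]
contact_force: [0.3, -0.0, 0.2]
opening: 35.1
finger_force: 25.1
```

drive_tool([
  [0.2,0.12,0,0,0,0,-0.5],
  [0.5,0.3,0,0,0,0,-0.5],
  [0.75,0.45,0,0,0,0,-0.5],
  [0.95,0.57,0,0,0,0,-0.5],
  [0.95,0.57,0,0,0,0,-0.5],
])

```text
time_s: 22.7
ee_pos: [588.9, -123.6, 93.5]
eef_rot: [-0.001, 0.706, 0.708, 0.001]
contact_force: [-0.4, 0.5, -1.5]
opening: 35.4
finger_force: 25.1
```

drive_tool([
  [0.2,0.12,0,0,0,0,-0.5],
  [0.5,0.3,0,0,0,0,-0.5],
  [0.75,0.45,0,0,0,0,-0.5],
  [0.96,0.58,0,0,0,0,-0.5],
  [0.96,0.58,0,0,0,0,-0.5],
  [0.96,0.58,0,0,0,0,-0.5],
  [0.96,0.58,0,0,0,0,-0.5],
  [0.96,0.58,0,0,0,0,-0.5],
])

```text
time_s: 23.5
ee_pos: [633.8, -51.5, 94.0]
eef_rot: [0.0, 0.708, 0.706, -0.001]
contact_force: [-0.2, -1.3, -0.3]
opening: 35.4
finger_force: 25.1
```

drive_tool([
  [0,0,0.2,0,0,0,-0.5],
  [0,0,0.4,0,0,0,-0.5],
  [0,0,0.6,0,0,0,-0.5],
  [0,0,0.75,0,0,0,-0.5],
  [0,0,0.83,0,0,0,-0.5],
  [0,0,0.87,0,0,0,-0.5],
  [0,0,0.87,0,0,0,-0.5],
  [0,0,0.87,0,0,0,-0.5],
])

```text
time_s: 24.3
ee_pos: [635.2, -49.4, 24.8]
eef_rot: [0.0, 0.707, 0.707, 0.0]
contact_force: [1.0, 0.3, 0.1]
opening: 35.2
finger_force: 25.2
```

drive_tool([
  [0,0,0.015,0,0,0,-0.5],
  [0,0,0.015,0,0,0,-0.5],
  [0,0,0.015,0,0,0,-0.1],
  [0,0,0.015,0,0,0,0],
  [0,0,0.015,0,0,0,0.2],
  [0,0,0.015,0,0,0,0.5],
  [0,0,0.015,0,0,0,0.8],
  [0,0,0.015,0,0,0,0.8],
])

```text
time_s: 25.1
ee_pos: [634.6, -49.3, 23.2]
eef_rot: [-0.0, 0.707, 0.707, 0.0]
contact_force: [-0.2, -0.6, 0.0]
opening: 76.9
finger_force: 0.0
```

drive_tool([
  [0,0,-0.3,0,0,0,0.8],
  [0,0,-0.6,0,0,0,0.8],
  [0,0,-1,0,0,0,1],
  [0,0,-1,0,0,0,1],
  [0,0,-1,0,0,0,1],
])

```text
time_s: 25.6
ee_pos: [635.1, -49.4, 104.0]
eef_rot: [0.001, 0.707, 0.707, 0.001]
contact_force: [0.3, 0.7, 0.2]
opening: 85.2
finger_force: 0.0
```

drive_tool([
  [-0.17,-0.45,0,0,0,0,1],
  [-0.34,-0.88,0,0,0,0,1],
  [-0.34,-0.88,0,0,0,0,1],
  [-0.34,-0.88,0,0,0,0,1],
])

```text
time_s: 26.0
ee_pos: [562.9, -77.0, 102.4]
eef_rot: [-0.001, 0.708, 0.707, -0.001]
contact_force: [0.9, -0.3, 0.8]
opening: 85.4
finger_force: 0.0
```

drive_tool([
  [-0.17,-0.45,0,0,0,0,1],
  [-0.34,-0.87,0,0,0,0,1],
  [-0.34,-0.87,0,0,0,0,1],
  [-0.34,-0.87,0,0,0,0,1],
  [-0.34,-0.87,0,0,0,0,1],
  [-0.34,-0.87,0,0,0,0,1],
  [-0.34,-0.87,0.3,0,0,0,1],
  [-0.34,-0.87,0.5,0,0,0,1],
  [-0.34,-0.87,0.5,0,0,0,1],
  [-0.34,-0.87,0.5,0,0,0,1],
])

```text
time_s: 27.0
ee_pos: [495.2, -103.3, 63.3]
eef_rot: [-0.0, 0.707, 0.707, 0.0]
contact_force: [-0.2, 0.4, -0.0]
opening: 85.1
finger_force: 0.0
```

drive_tool([
  [0,0,0.2,0,0,0,1],
  [0,0,0.4,0,0,0,1],
  [0,0,0.61,0,0,0,1],
  [0,0,0.61,0,0,0,1],
  [0,0,0.61,0,0,0,1],
])

```text
time_s: 27.5
ee_pos: [495.3, -103.7, 15.2]
eef_rot: [0.0, 0.707, 0.707, 0.0]
contact_force: [0.6, 0.2, 0.8]
opening: 85.6
finger_force: 0.0
```

drive_tool([
  [0,0,0,0,0,0,0.3],
  [0,0,0,0,0,0,0.1],
  [0,0,0,0,0,0,0],
  [0,0,0,0,0,0,-0.1],
  [0,0,0,0,0,0,-0.5],
  [0,0,0,0,0,0,-0.5],
  [0,0,0,0,0,0,-0.5],
  [0,0,0,0,0,0,-0.5],
  [0,0,0,0,0,0,-0.5],
])

```text
time_s: 28.4
ee_pos: [494.8, -103.7, 14.9]
eef_rot: [0.0, 0.707, 0.707, 0.0]
contact_force: [-0.2, 0.1, 6.0]
opening: 35.5
finger_force: 24.7
```

drive_tool([
  [0,0,-0.1,0,0,0,-0.5],
  [0,0,-0.3,0,0,0,-0.5],
  [0,0,-0.6,0,0,0,-0.5],
  [0,0,-1,0,0,0,-0.5],
  [0,0,-1,0,0,0,-0.5],
  [0,0,-1,0,0,0,-0.5],
])

```text
time_s: 29.0
ee_pos: [495.0, -103.8, 95.2]
eef_rot: [0.001, 0.707, 0.707, 0.001]
contact_force: [-0.1, -0.1, -1.9]
opening: 35.3
finger_force: 25.1
```

drive_tool([
  [0.2,0.2,0,0,0,0,-0.5],
  [0.5,0.5,0,0,0,0,-0.5],
  [0.75,0.75,0,0,0,0,-0.5],
  [0.83,0.84,0,0,0,0,-0.5],
  [0.83,0.84,0,0,0,0,-0.5],
])

```text
time_s: 29.5
ee_pos: [561.9, -36.0, 93.5]
eef_rot: [-0.001, 0.706, 0.708, -0.0]
contact_force: [-0.9, -1.3, -0.9]
opening: 35.2
finger_force: 25.2
```

drive_tool([
  [0.2,0.2,0,0,0,0,-0.5],
  [0.5,0.5,0,0,0,0,-0.5],
  [0.75,0.75,0,0,0,0,-0.5],
  [0.84,0.835,0,0,0,0,-0.5],
  [0.84,0.835,0,0,0,0,-0.5],
  [0.84,0.835,0,0,0,0,-0.5],
  [0.84,0.835,0,0,0,0,-0.5],
  [0.84,0.835,0,0,0,0,-0.5],
])

```text
time_s: 30.3
ee_pos: [627.7, 28.1, 94.5]
eef_rot: [-0.0, 0.708, 0.706, -0.001]
contact_force: [-0.8, 0.3, -0.2]
opening: 35.3
finger_force: 25.2
```

drive_tool([
  [0,0,0.2,0,0,0,-0.5],
  [0,0,0.4,0,0,0,-0.5],
  [0,0,0.6,0,0,0,-0.5],
  [0,0,0.75,0,0,0,-0.5],
  [0,0,0.83,0,0,0,-0.5],
  [0,0,0.87,0,0,0,-0.5],
  [0,0,0.87,0,0,0,-0.5],
  [0,0,0.87,0,0,0,-0.5],
])

```text
time_s: 31.1
ee_pos: [629.2, 29.9, 25.2]
eef_rot: [0.0, 0.707, 0.707, 0.0]
contact_force: [-1.7, 1.2, 0.6]
opening: 35.2
finger_force: 25.2
```

drive_tool([
  [0,0,0.015,0,0,0,-0.5],
  [0,0,0.015,0,0,0,-0.5],
  [0,0,0.015,0,0,0,-0.1],
  [0,0,0.015,0,0,0,0],
  [0,0,0.015,0,0,0,0.2],
  [0,0,0.015,0,0,0,0.5],
  [0,0,0.015,0,0,0,0.8],
  [0,0,0.015,0,0,0,0.8],
])

```text
time_s: 31.9
ee_pos: [628.7, 29.8, 23.7]
eef_rot: [-0.0, 0.707, 0.707, 0.0]
contact_force: [0.1, -0.2, -0.1]
opening: 76.8
finger_force: 0.0
```

drive_tool([
  [0,0,-0.3,0,0,0,0.8],
  [0,0,-0.6,0,0,0,0.8],
  [0,0,-1,0,0,0,1],
  [0,0,-1,0,0,0,1],
  [0,0,-1,0,0,0,1],
])

```text
time_s: 32.4
ee_pos: [629.1, 29.9, 104.4]
eef_rot: [0.0, 0.707, 0.707, 0.001]
contact_force: [-1.1, -0.1, -0.3]
opening: 85.4
finger_force: 0.0
```

drive_tool([
  [0.4,-0.5,-0.5,0,0,0,1],
  [0.8,-1,-1,0,0,0,1],
  [1,-1,-1,0,0,0,1],
  [1,-1,-1,0,0,0,1],
])

```text
time_s: 32.8
ee_pos: [546.4, 116.3, 185.0]
eef_rot: [-0.002, 0.704, 0.71, 0.002]
contact_force: [0.7, 0.2, -0.5]
opening: 85.2
finger_force: 0.0
```

drive_tool([
  [0.5,-0.5,-0.5,0,0,0,1],
  [1,-1,-0.5,0,0,0,1],
  [1,-1,-0.5,0,0,0,1],
  [1,-1,-0.5,0,0,0,1],
])

```text
time_s: 33.2
ee_pos: [465.8, 193.0, 223.1]
eef_rot: [-0.001, 0.705, 0.709, -0.001]
contact_force: [0.1, -0.3, 0.7]
opening: 85.2
finger_force: 0.0
```

drive_tool([
  [0.5,-0.5,0,0,0,0,1],
  [1,-0.6,0,0,0,0,1],
  [1,-0.6,0,0,0,0,1],
  [1,-0.6,0,0,0,0,1],
  [1,-0.6,0,0,0,0,1],
])

```text
time_s: 33.7
ee_pos: [421.7, 268.0, 222.9]
eef_rot: [0.001, 0.708, 0.706, -0.001]
contact_force: [0.0, -1.1, 0.3]
opening: 85.3
finger_force: 0.0
```

drive_tool([
  [0.5,-0.2,0,0,0,0,1],
  [1,-0.2,0,0,0,0,1],
  [1,-0.2,0,0,0,0,1],
  [1,-0.2,0,0,0,0,1],
  [1,-0.2,0,0,0,0,1],
])

```text
time_s: 34.2
ee_pos: [405.9, 347.4, 223.3]
eef_rot: [0.001, 0.709, 0.706, -0.001]
contact_force: [-0.3, -0.5, 0.3]
opening: 85.6
finger_force: 0.0
```

```bash
python3 - <<'E'
from h import *
S=optics.read_camera("scene");T=optics.read_camera("top");print(telemetry.read_state()["ee_pos"])
P={"pot_pale":(622.5,109),"pot_sky":(628.9,29.9),"pot_mid":(635.2,-49.5),"pot_navy":(641.2,-128.9)}
for n,p in P.items():
    obs=[];o=[]
    for d in(S,T):
        u=cen(proj(d,cyl(*p,9,18,48)));m=near(masks(d,n),u)
        if m: obs.append((d,m[0]));o.append((m[0]-u).round(1))
    print(n,o,fit(obs,18,48,[*p,9]) if len(obs)==2 else '')
a=cv2.resize(S["img"][140:330,300:430],None,fx=3,fy=3);b=cv2.resize(T["img"][130:205,190:410],(410,140))
o=np.zeros((570,800,3),np.uint8);o[:,:390]=a;o[:140,390:]=b
cv2.imwrite("pics/f.png",o[:,:,::-1])
E
```

```text
[405.70398888 347.75003739 223.57852395]
pot_pale [array([ 0.1, -1.9]), array([-1. ,  0.7])] (array([620.86304657, 111.17519405,  11.72129086]), np.float64(0.29386426105708097))
pot_sky [array([ 0.4, -0.4]), array([ 0.4, -0.3])] (array([629.34213833,  29.11990416,  11.09664468]), np.float64(0.2383037725082886))
pot_mid [array([-0.2, -0.3]), array([ 0.5, -0.2])] (array([635.10700222, -50.57809515,  11.29666494]), np.float64(0.02331846538180571))
pot_navy [array([ 0.1, -1. ]), array([ 0.1, -0.3])] (array([ 641.1505968 , -128.74477883,   12.03948743]), np.float64(0.035184053722332465))
```

View pics/f.png

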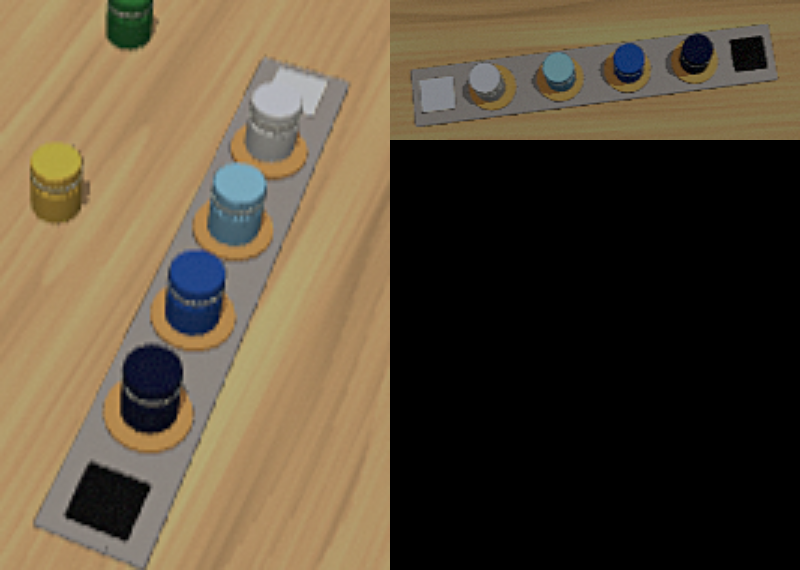

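All four pots stand centred, within about 3 mm, running from pale by the white tile to navy by the black tile. The arm is clear, so I'm handing in.

```bash
python3 -c "
from plant import close_job;print(close_job())"
```

```text
the job is handed in; nothing more can be done
None
```

The four blue pots stand upright and free on their discs, palest next to the white tile to navy next to the black tile, each measured within about 3 mm of its disc's centre. The job was handed in at about 34 s of the 93 s limit, and the judge returned no verdict.

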